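# Close the cheese box: fold the cover and tuck it under the lip

## Robot

A 6-joint arm with a two-finger parallel gripper is mounted at the origin on a cart in front of the work surface, level with it; the furniture and walls round the work are solid. World frame = base frame: x ahead of the robot, y to its left, z up, the work surface at z = 0. Lengths are in m, angles in rad, forces in N, time in s.
With the tool pointing down it reaches from about 0.3 to 0.875 m from the base axis. Payload 6.4 kg.
Tool frame: the origin (TCP) lies at the very end of the fingers, on their centre line; the grasp point (between the pads) lies ctrl.grip_point_offset behind it (ctrl.grip_point_offset is the distance from the TCP to the grasp point, in m); z points along the fingers, x is the direction in which the jaws open and shut, and the axes are right-handed (so a half turn about z gives the same grasp; the last joint's range is limited). The gripper opens to 85 mm and grips with 20 to 120 N. Pads are 22 mm wide; open, the fingers measure 114 mm over their backs; the gripper's body (76 mm by 85 mm) begins 54 mm behind the grasp point. The pads swing forward as they close: fully open they stand 13 mm farther back than shut.
Start: joints at [1.017, 0.181, 1.607, -0, 1.354, -0.206], TCP at [0.196, 0.541, 0.208] pointing down, gripper open.
Joint ranges: [-2.99, 2.99], [-0.89, 2.07], [0.3, 2.58], [-1.14, 4.28], [0, 2.63], [-3.12, 3.12]. Speed limits (rad/s): [2.57, 2.57, 3.01, 3.14, 3.14, 3.14].

## Interface

Orientations are given as a unit quaternion [w, x, y, z].
In Python, from bench import get_obs, viewer, workorder, ctrl gives the robot as it stands. The module is installed in compiled form; this text tells all that it offers.
- The arm moves only by the tool move_arm, never from a script. Its argument "increments" is a list of rows, each an object of numbers: "tx", "ty", "tz": the shift along the tool's x, y, z in m; "turn": the turn about the tool's z in degrees. A call has 1 to 20 rows; each row is the pose to reach, as a shift and turn from the pose commanded when the call began, along the tool's axes at that moment; what a row does not reach only later rows make up. A row lasts 1/12 s, in which the tool goes at most 41.7 mm and 7.16 degrees, less where a joint would pass 70% of its speed; a pose out of reach is approached as far as the arm can. A call with a gripper value outside its range is refused whole. "gripper" is the opening, from 0 (shut) to 1 (fully open), set as the call begins (left out, the last holds). The fingers move at their own pace and stop on an object; the grip force is fixed at half the most. Time passes only in rows, so rows that repeat a pose let the fingers close. It gives the time, the measured TCP pose, the force and the opening at its end, in the units of the state.
- get_obs(): the state, without advancing time (a new reading comes with each control period).
- viewer.camera(name): name is "scene" or "top"; returns (picture, depth): 384x512x3 uint8, red, green, blue; 384x512 float32, m along the optical axis (not along the pixel's ray), 0 where there is no reading.
- viewer.get_calibration(name): a dict with "intrinsics" (3x3 intrinsics, pixels), "k1" (the pictures are not rectified: a ray, as slopes to the right and down, at radius r is drawn at 1 + k1 r^2 times it, then the intrinsics apply), "origin" and "attitude" of the camera in the world. Camera axes: x right, y up, looking along -z (the intrinsics and any distortion apply to the point x, -y, -z); pixel columns grow to the right and rows downward; lengths in m; the calibration is good to about 2 mm. A picture is of the moment at which its call begins. get_calibration takes no time and is no camera call.
- workorder.hand_in(): hands the job in, once; it reports no verdict.
The state is a dict: "time_s": time; "q": joint angles; "dq": joint speeds; "joint_efforts": joint torques, N m; "eef_pos": TCP position; "eef_rot": TCP orientation; "wrist_force": force on the tool from outside, world axes, zero at the start; "torque": the same for the moment, N m; "opening": opening from 0.0 (shut) to 1.0 (fully open).
Only numpy, scipy, OpenCV 4.12 (cv2) and the standard library are available. Lean on these libraries where they do the work, as an engineer would, in place of code of your own. Each camera call takes 0.05 s, during which the arm holds its last target.

## Task

Close the open wooden cheese box: fold its hinged wooden cover over and down flat onto the box, then, keeping it down, push it by the low ridge on its outside away from the hinge until its free edge is tucked fully home beneath the steel lip, so that it stays shut by itself when you let go. Only push with the fingertips or the outside of the fingers: nothing is gripped or lifted, the paper-lined inside of the cover and the cheese in the box must not be touched, and everything round the box stays where it is.

Things in the scene. Friction and masses are not known exactly. Their poses are not given: they have to be found in the camera images.
- cheese_box: Open wooden box, 152 x 116 mm and 57 mm high to its rim, fixed to the worktop. Origin: centre of its underside. Its own x axis is level and runs from the hinge side to the side with the steel lip; y runs along the hinge, z is up. It stands upright; place and yaw vary. Steel ears with slots stand at both ends of the hinge (y = +-58 to 61 mm, x = -75 to -31 mm, up to 68 mm above the worktop).
- cover (a joint): Turn of the cover on its hinge, rad: 0 = closed, lying level on the box; 1.57 = upright; starts between 1.6 and 2.2 (leaning back, away from the lip); stop at 2.35. Hinge axis is parallel to the box's y. A light spring with some friction lets it stand near 1.9 and lifts it again if it is let go before it is tucked. About 1 to 2 N at the ridge folds it.
- cover_slide (a joint): Slide of the cover (with its hinge pin, in the slots) along the box's x towards the lip, m: 0 = back, as at the start; 0.022 = fully home against the stop. Friction about 3 N, stays where it is left. At 0 the free edge of the folded cover goes down 5 mm clear of the lip; slid forward by more than 5 mm before it is down, it lands on top of the lip. Folded level, its edge passes the lip's root line (the full overhang) from 0.012 on and is 10 mm beneath it at 0.022.
- hinge_line (a point): Middle of the hinge pin, 60 mm above the worktop; at the start 64 mm from the box's centre towards the box's -x. It moves with joint cover_slide. Axes as the box's.
- cover_edge (a point): Middle of the free edge of the cover. The cover is a wooden panel 100 mm wide (along the hinge) and 4 mm thick (3 mm at the edge) that reaches 112 mm from the hinge pin, its middle plane passing through the pin. Axes: x from hinge to free edge, z out of the outside face (up when closed). The inside face carries a 3 mm paper lining, from 20 to 100 mm from the hinge and 84 mm wide.
- ridge_foot (a point): On the outside face of the cover, 70 mm from the hinge pin, half-way along the hinge: foot of the upright face of the ridge, which looks to the hinge. The ridge is 40 mm long (parallel to the hinge) and 7.5 mm high and slopes down towards the free edge, ending 94 mm from the pin. Axes as cover_edge's.
- lip_edge (a point): Middle of the underside of the steel lip, at its root line where the level plate begins: 65 mm above the worktop, 3 mm higher than the top of the closed cover, 60 mm from the box's centre towards +x. The lip is 80 mm wide (along y), 3 mm thick, reaches to x = +78 mm, and has a flared mouth that rises 5 mm over the last 6.5 mm towards the hinge. The cover's edge slides in under it.
- cheese_block: Pale block of cheese, 74 x 87 x 43 mm, loose in the box, below the rim. Origin: centre of its underside.
- jar: Standing bundle of thin wooden picks, 48 mm across, 73 mm high, beside the box on its +y side. Bystander. Origin: centre of its underside.
- tub: Round salad tub, 95 mm across, 51 mm high, beside the box on its -y side. Bystander. Origin: centre of its underside.
- wedge: White cheese wedge, 85 x 120 x 51 mm, behind the box. Bystander. Origin: centre of its underside.
- olives: Clear food box with lid, 109 x 159 x 60 mm, to the left of the box. Bystander. Origin: centre of its underside.
- cover_lining: Paper lining on the inside of the cover, 80 x 84 x 3 mm. Origin: its centre, 60 mm from the hinge pin. Axes as cover_edge's. Must not be touched.

How it is judged:
By the outcome, as a careful person would: the job done as asked, in the order asked, and still so for the second after the job is handed in, with the robot touching nothing.
It also fails if it takes over 34 s, if anything falls off the work surface, if the arm or the gripper's body presses on something with over 40 N, if the wrist force passes 120 N, or if a joint passes its speed limit or range.

## Working session

There is one attempt and no reset: what is moved stays moved. The work goes in short steps, Python scripts to look and compute and a tool call to move; the robot and the scene stay as the last step left them, time stands still between calls to the robot, and variables do not carry over. Pictures are saved under pics/ and viewed, and the job is handed in when it is done.

Besides the shell and the picture viewer there is one more tool, called after "Request:" by a JSON object that holds its "name" and its "arguments". move_arm: Moves the arm, as the interface text tells. Its arguments: {"type":"object","properties":{"increments":{"type":"array"},"gripper":{"type":"number"}},"required":["increments"]}

```bash
mkdir -p pics && ls && python3 - <<'E'
from bench import get_obs, viewer, workorder, ctrl
import cv2, numpy as np
print(get_obs()); print(ctrl.grip_point_offset)
for n in ("scene","top"):
    p,d=viewer.camera(n)
    cv2.imwrite(f"pics/{n}0.png",p[:,:,::-1]); np.save(f"{n}0.npy",d); np.save(f"{n}0rgb.npy",p)
    print(n,viewer.get_calibration(n),d.min(),d.max())
E
```

```text
pics
{'time_s': 0.0, 'q': array([ 1.01669241e+00,  1.81551642e-01,  1.60798898e+00,  4.92246403e-06,
        1.35380939e+00, -2.06314087e-01]), 'dq': array([-1.25920228e-03,  5.54837859e-04,  9.38737714e-05, -8.27373151e-04,
       -4.10586433e-04,  1.20999830e-03]), 'joint_efforts': array([ 1.08884735e-04, -4.44890964e+01, -3.51325643e+01, -4.33441201e-04,
        9.41467501e-03,  4.56530643e-06]), 'eef_pos': array([0.19564612, 0.54006779, 0.20698743]), 'eef_rot': array([ 3.44160316e-04,  8.18785920e-01,  5.74098289e-01, -8.08477777e-04]), 'wrist_force': array([-0.03134518, -0.21893047, -0.54777812]), 'torque': array([-0.01699278, -0.02225789,  0.01477858]), 'opening': 0.9990176286297175}
0.0187
scene {'intrinsics': array([[356.2573485 ,   0.        , 255.72013623],
       [  0.        , 356.2573485 , 195.14046605],
       [  0.        ,   0.        ,   1.        ]]), 'k1': -0.0909028653672367, 'origin': array([0.23867175, 1.04749871, 0.46817775]), 'attitude': array([-0.19411988, -0.12034871,  0.50944972,  0.82963525])} 0.0 3.9999318
top {'intrinsics': array([[463.16932413,   0.        , 264.15873481],
       [  0.        , 463.16932413, 198.43234909],
       [  0.        ,   0.        ,   1.        ]]), 'k1': -0.027511306126927756, 'origin': array([0.36476966, 0.41104281, 1.08990349]), 'attitude': array([-0.64056239, -0.07233869,  0.083252  ,  0.75994476])} 0.0 1.9610957
```

View pics/scene0.png

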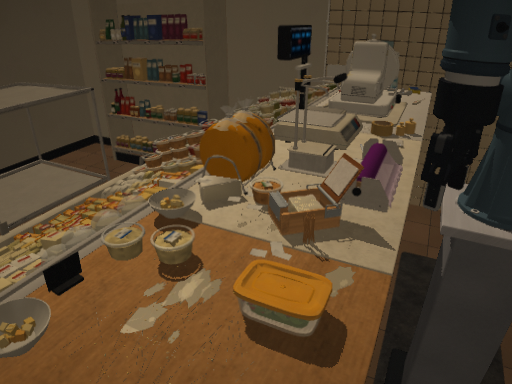

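View pics/top0.png

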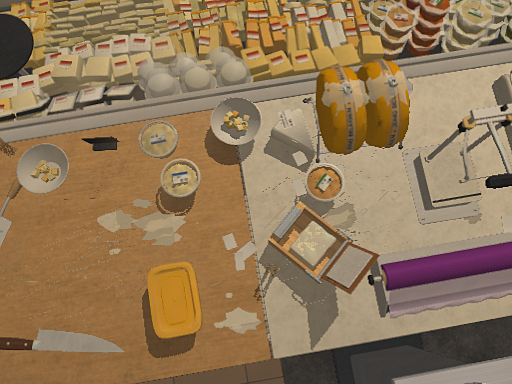

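The top view shows the box around px (312,243), with the steel lip near (287,220). The cover leans back towards (350,265), tub at (325,182), picks at about (265,285). The scene view shows the box at about (305,205) with the cover standing at (343,178). Next I'll convert these to positions.

```bash
cat > h.py <<'E'
import numpy as np, cv2
from scipy.spatial.transform import Rotation as R
from bench import get_obs, viewer
def cal(n):
    c=viewer.get_calibration(n); q=c['attitude']
    return c['intrinsics'],c['k1'],np.array(c['origin']),R.from_quat([q[1],q[2],q[3],q[0]]).as_matrix()
def rays(n,uv):
    K,k1,o,A=cal(n); uv=np.atleast_2d(uv).astype(float)
    s=cv2.undistortPoints(uv.reshape(-1,1,2),K,np.array([k1,0,0,0,0.])).reshape(-1,2)
    return o,np.c_[s[:,0],-s[:,1],-np.ones(len(s))]@A.T
def dep(n,uv,d):
    o,r=rays(n,uv); uv=np.atleast_2d(uv).astype(int)
    return o+r*d[uv[:,1],uv[:,0]][:,None]
def plane(n,uv,z):
    o,r=rays(n,uv); return o+r*((z-o[2])/r[:,2])[:,None]
def proj(n,X):
    K,k1,o,A=cal(n); p=(np.atleast_2d(X)-o)@A
    s=np.c_[p[:,0]/-p[:,2],-p[:,1]/-p[:,2]]; r2=(s**2).sum(1)[:,None]; s=s*(1+k1*r2)
    return s*K[0,0]+K[:2,2]
def cloud(n,d,u0,u1,v0,v1):
    uu,vv=np.meshgrid(np.arange(u0,u1),np.arange(v0,v1)); uv=np.c_[uu.ravel(),vv.ravel()]
    return uv,dep(n,uv,d)
E
python3 - <<'E'
from h import *
p=np.load('top0rgb.npy'); d=np.load('top0.npy')
c=p[170:330,230:400,::-1]; cv2.imwrite('pics/topcrop.png',cv2.resize(c,None,fx=3.5,fy=3.5,interpolation=cv2.INTER_CUBIC))
p2=np.load('scene0rgb.npy')
c=p2[140:270,240:410,::-1]; cv2.imwrite('pics/scenecrop.png',cv2.resize(c,None,fx=4,fy=4,interpolation=cv2.INTER_CUBIC))
X=dep('top',[[312,243],[287,220],[350,265],[325,182],[230,300],[170,270],[345,240]],d); print(X.round(3))
uv,X=cloud('top',d,230,400,170,330)
z=X[:,2].reshape(160,170); v=np.clip(z/0.2*255,0,255).astype(np.uint8)
cv2.imwrite('pics/topz.png',cv2.resize(cv2.applyColorMap(v,cv2.COLORMAP_JET),None,fx=3.5,fy=3.5,interpolation=cv2.INTER_NEAREST))
E
```

```text
[[ 0.476  0.286  0.046]
 [ 0.534  0.334  0.07 ]
 [ 0.41   0.225  0.116]
 [ 0.61   0.229  0.049]
 [ 0.384  0.491 -0.   ]
 [ 0.469  0.608  0.056]
 [ 0.469  0.213  0.056]]
```

View pics/topcrop.png

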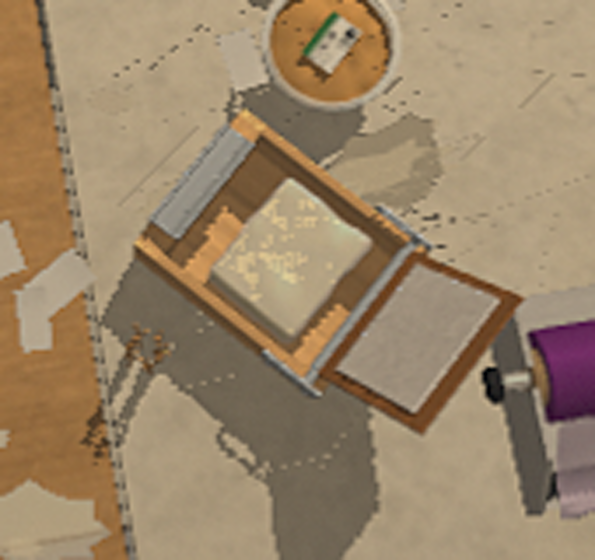

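View pics/scenecrop.png

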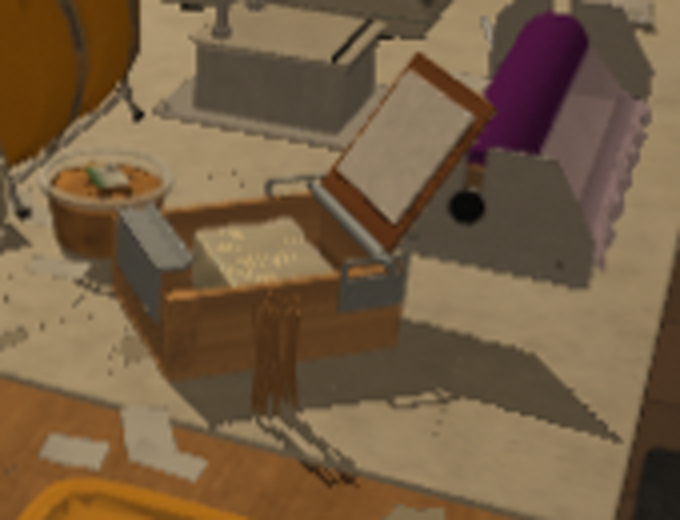

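View pics/topz.png

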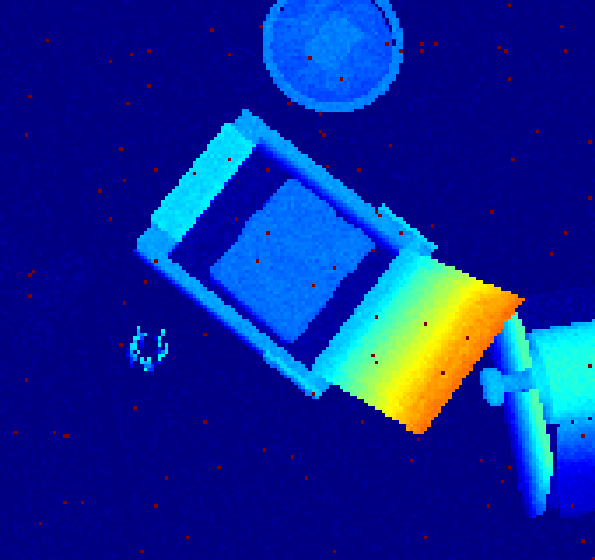

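The crops show the lip at top-crop px (205,180), the hinge bar at (365,315), the cover's free corners at (520,298) and (420,432), and the purple roll's knob at (495,383), close behind the cover. Now I'll fit the box pose and cover angle.

```bash
python3 - <<'E'
from h import *
d=np.load('top0.npy'); p=np.load('top0rgb.npy')
uv,X=cloud('top',d,262,385,198,300)
rgb=p[uv[:,1],uv[:,0]].astype(int)
# cover lining/plane: above z 0.075
m=(X[:,2]>0.075)&(X[:,2]<0.2)
P=X[m]
for _ in range(5):
    c=P.mean(0); n=np.linalg.svd(P-c)[2][2]; P=P[abs((P-c)@n)<0.005]
n=n*np.sign(-n[2]) # outside faces down
print('cover n',n.round(3),'c',c.round(3),len(P))
ax=np.cross([0,0,1],n); ax/=np.linalg.norm(ax); 
th=np.arctan2(1,0)+np.arcsin(-n[2]); print('theta est',th,'box x yaw from cover', np.degrees(np.arctan2(-n[1],-n[0])), np.degrees(np.arctan2(n[1],n[0])))
# lip
L=X[(X[:,2]>0.062)&(X[:,2]<0.08)&(X[:,1]>0.28)&(X[:,0]>0.48)]
r=cv2.minAreaRect(L[:,:2].astype(np.float32)*1000); print('lip',r, np.median(L[:,2]))
# rim
m=(X[:,2]>0.050)&(X[:,2]<0.075)
Q=X[m]; Q=Q[(Q[:,0]>.38)&(Q[:,1]>.18)]
r2=cv2.minAreaRect(Q[:,:2].astype(np.float32)*1000); print('rim',r2,cv2.boxPoints(r2).round(1).tolist())
# corners by rays: top-crop px /3.5 + offset
cr=np.array([[246,110],[137,243],[315,395],[432,248]])/3.5+[230,170]
print(plane('top',cr,0.057).round(4))
ce=np.array([[520,298],[420,432],[420,252],[322,374]])/3.5+[230,170]
print(plane('top',ce[:2],0.158).round(4))
hb=np.array([[432,248],[312,390]])/3.5+[230,170]
# knob / roll
for q in [[495,383],[530,370],[545,340],[510,320],[560,400],[540,500]]:
    print(q,dep('top',[(np.array(q)/3.5+[230,170]).astype(int)],d).round(3))
E
```

```text
cover n [-0.621 -0.483 -0.617] c [0.402 0.234 0.114] 513
theta est 2.2356195254355122 box x yaw from cover 37.87975801062657 -142.12024198937345
lip ((532.6925048828125, 330.97979736328125), (24.069656372070312, 86.09210205078125), 41.73357009887695) 0.06876883092043262
rim ((481.49139404296875, 285.1322937011719), (217.8555908203125, 191.90321350097656), 87.4017105102539) [[380.70001220703125, 180.6999969482422], [572.4000244140625, 172.0], [582.2999877929688, 389.6000061035156], [390.6000061035156, 398.29998779296875]]
[[0.5732 0.2951 0.057 ]
 [0.4994 0.3801 0.057 ]
 [0.3858 0.2864 0.057 ]
 [0.4641 0.1945 0.057 ]]
[[0.4175 0.1719 0.158 ]
 [0.3535 0.2442 0.158 ]]
[495, 383] [[0.375 0.175 0.063]]
[530, 370] [[0.38  0.152 0.063]]
[545, 340] [[0.395 0.141 0.072]]
[510, 320] [[0.411 0.161 0.076]]
[560, 400] [[0.357 0.14  0.076]]
[540, 500] [[0.301 0.161 0.054]]
```

```bash
python3 - <<'E'
from h import *
d=np.load('top0.npy'); 
uv,X=cloud('top',d,262,385,198,300)
c0=np.array([0.482,0.288])
def rim(X): 
    m=(X[:,2]>0.052)&(X[:,2]<0.062); return X[m]
Q=rim(X)
for yaw in (40,41,42,43):
    a=np.radians(yaw); B=np.array([[np.cos(a),np.sin(a)],[-np.sin(a),np.cos(a)]])
    q=(Q[:,:2]-c0)@B.T
    q=q[(abs(q[:,0])<0.085)&(abs(q[:,1])<0.07)]
    # side rails: slope of outer rails
    out=[]
    for s in (1,-1):
        w=q[(q[:,1]*s>0.045)&(abs(q[:,0])<0.05)]
        out+= [np.polyfit(w[:,0],w[:,1],1).round(4).tolist(), len(w), np.percentile(w[:,1],[3,97]).round(4)]
    print(yaw,out)
    L=X[(X[:,2]>0.062)&(X[:,2]<0.08)]; l=(L[:,:2]-c0)@B.T; l=l[(l[:,0]>0.04)&(abs(l[:,1])<.06)]
    print('  lip x',np.percentile(l[:,0],[1,50,99]).round(4),'y',np.percentile(l[:,1],[1,50,99]).round(4))
    C=X[(X[:,2]>0.075)&(X[:,2]<0.19)]; cc=(C[:,:2]-c0)@B.T; k=abs(cc[:,1])<0.06
    A=np.c_[cc[k,0],cc[k,1],np.ones(k.sum())]; f=np.linalg.lstsq(A,C[k,2],rcond=None)[0]
    res=C[k,2]-A@f; g=abs(res)<0.006; f=np.linalg.lstsq(A[g],C[k,2][g],rcond=None)[0]
    print('  cover z=',f.round(4),'theta',np.degrees(np.pi/2+np.arctan(-1/f[0])) if 0 else 180-np.degrees(np.arctan(-f[0])), 'x at z=.062',(0.06-f[2])/f[0],'std',(C[k,2][g]-A[g]@f).std(),'edge x,z', np.percentile(cc[k,0],1),np.percentile(C[k,2],99),'y',np.percentile(cc[k,1],[1,99]))
E
```

```text
40 [[0.0221, 0.0562], 165, array([0.0518, 0.0606]), [0.0336, -0.052], 173, array([-0.0581, -0.0479])]
  lip x [0.0543 0.0665 0.0786] y [-0.036   0.0037  0.0425]
  cover z= [-0.998   0.0171  0.0187] theta 135.0579080094853 x at z=.062 -0.041357368568904214 std 0.002260804296739821 edge x,z -0.18733338824944815 0.1540918005988614 y [-0.04923046  0.04878758]
41 [[0.0019, 0.0562], 165, array([0.0521, 0.0603]), [0.0162, -0.052], 172, array([-0.0573, -0.0479])]
  lip x [0.0545 0.0666 0.0782] y [-0.0372  0.0026  0.0414]
  cover z= [-0.9975  0.0345  0.0187] theta 135.0708536807375 x at z=.062 -0.04137606178672154 std 0.0022608042967398193 edge x,z -0.18746537121146323 0.1540918005988614 y [-0.04739585  0.0504572 ]
42 [[-0.0158, 0.0561], 165, array([0.0521, 0.0602]), [-0.0022, -0.0519], 172, array([-0.0565, -0.0479])]
  lip x [0.0545 0.0666 0.0782] y [-0.0383  0.0014  0.0401]
  cover z= [-0.9968  0.0519  0.0187] theta 135.092536850139 x at z=.062 -0.0414073907064984 std 0.0022608042967398197 edge x,z -0.1875402504053895 0.1540918005988614 y [-0.04562961  0.05219099]
43 [[-0.0328, 0.0562], 165, array([0.0518, 0.0607]), [-0.0213, -0.052], 171, array([-0.0566, -0.0473])]
  lip x [0.0545 0.0666 0.0784] y [-0.0394  0.0003  0.0388]
  cover z= [-0.9957  0.0693  0.0187] theta 135.1229706842893 x at z=.062 -0.04145140317184372 std 0.0022608042967398206 edge x,z -0.18755800302229905 0.1540918005988614 y [-0.04386061  0.05407929]
```

```bash
python3 - <<'E'
from h import *
d=np.load('top0.npy'); 
uv,X=cloud('top',d,262,385,198,310)
poly=(np.array([[425,262],[512,300],[420,424],[335,375]])/3.5+[230,170]).astype(np.float32)
ins=np.array([cv2.pointPolygonTest(poly,(float(u),float(v)),False)>0 for u,v in uv])
c0=np.array([0.4811,0.2899]); a=np.radians(41.5); B=np.array([[np.cos(a),np.sin(a)],[-np.sin(a),np.cos(a)]])
C=X[ins&(X[:,2]>.05)&(X[:,2]<.2)]; q=(C[:,:2]-c0)@B.T
A=np.c_[C[:,2]-0.06,q[:,1],np.ones(len(C))]
f=np.linalg.lstsq(A,q[:,0],rcond=None)[0]; g=abs(q[:,0]-A@f)<.006; f=np.linalg.lstsq(A[g],q[g,0],rcond=None)[0]
print('x=',f,g.sum(),(q[g,0]-A[g]@f).std(),'theta',np.pi/2-np.arctan(f[0]))
i=np.argsort(-C[:,2]*1+0); print(q[:,0].min(),C[:,2].max(),q[:,1].min(),q[:,1].max())
for zb in np.arange(.06,.16,.01):
    k=abs(C[:,2]-zb)<.005; print(round(zb,3),k.sum(),np.median(q[k,0]).round(4))
# scene image corners of free edge: scenecrop px/4+[240,140]
for px in ([418,55],[494,108]):
    s=np.array(px)/4+[240,140]; o1,r1=rays('scene',[s]); print('scene',s)
t=np.array([[520,298],[420,432]])/3.5+[230,170]; s=np.array([[494,108],[418,55]])/4+[240,140]
for i in (0,1):
  for j in (0,1):
    o1,r1=rays('top',[t[i]]); o2,r2=rays('scene',[s[j]])
    M=np.c_[r1[0],-r2[0]]; k=np.linalg.lstsq(M,o2-o1,rcond=None)[0]; P1=o1+k[0]*r1[0];P2=o2+k[1]*r2[0]
    print(i,j,P1.round(4),np.linalg.norm(P1-P2).round(4),(B@(P1[:2]-c0)).round(4))
# everything near: obstacles behind cover, in box frame heights
uv,X=cloud('top',d,280,512,180,384); q=(X[:,:2]-c0)@B.T
for x0 in np.arange(-.26,-.10,.02):
    print(round(x0,2),[round(float(np.percentile(X[(abs(q[:,0]-x0)<.01)&(abs(q[:,1]-y0)<.01),2],95)),3) if ((abs(q[:,0]-x0)<.01)&(abs(q[:,1]-y0)<.01)).sum()>3 else None for y0 in np.arange(-.1,.11,.02)])
E
```

```text
x= [-0.70286569 -0.00603574 -0.0578654 ] 1150 0.0018883004411963387 theta 2.183442981552131
-0.12409107825153504 0.15260151690480217 -0.044998083317189186 0.04559247141649962
0.06 0 nan
0.07 0 nan
0.08 14 -0.0759
0.09 152 -0.0792
0.1 147 -0.0859
0.11 162 -0.0928
0.12 161 -0.0998
0.13 158 -0.1064
0.14 230 -0.1141
0.15 128 -0.1214
scene [344.5  153.75]
scene [363.5 167. ]
0 0 [0.4199 0.1613 0.1168] 0.0524 [-0.1311 -0.0558]
0 1 [0.418  0.1696 0.1491] 0.0004 [-0.127  -0.0483]
1 0 [0.3534 0.2429 0.1509] 0.0018 [-0.1268  0.0494]
1 1 [0.3538 0.2488 0.1841] 0.0475 [-0.1226  0.0536]
-0.26 [0.08, 0.071, 0.05, 0.037, 0.022, 0.019, 0.006, 0.004, 0.004, 0.002, None]
-0.24 [0.085, 0.081, 0.071, 0.054, 0.04, 0.023, 0.017, 0.004, 0.004, 0.003, 0.002]
-0.22 [0.083, 0.084, 0.082, 0.073, 0.054, 0.036, 0.068, 0.003, 0.004, 0.004, 0.004]
-0.2 [0.079, 0.083, 0.085, 0.082, 0.077, 0.091, 0.068, 0.003, 0.003, 0.004, 0.003]
-0.18 [0.009, 0.077, 0.084, 0.083, 0.09, 0.089, 0.002, 0.002, 0.003, 0.005, 0.004]
-0.16 [0.008, 0.009, 0.077, 0.09, 0.065, 0.06, 0.004, 0.005, 0.003, 0.003, 0.004]
-0.14 [0.003, 0.007, 0.088, 0.091, 0.06, 0.004, 0.003, 0.004, 0.004, 0.003, 0.003]
-0.12 [0.003, 0.003, None, 0.153, 0.153, 0.153, 0.153, 0.153, 0.125, 0.003, 0.004]
  return _methods._mean(a, axis=axis, dtype=dtype,
  ret = ret.dtype.type(ret / rcount)
```

Fit results:

- **Box:** centre (0.481, 0.290), yaw 41.5°.
- **Cover:** θ ≈ 2.18. The free edge is at box x = −0.127, z = 0.150, and both views agree within 2 mm. The lining plane meets z = 0.06 at −0.058, where −0.058 was expected.
- **Roll behind the cover:** up to 0.091 high, on the −y side.

I'll shut the fingers, turn the tool so tool y = box x and tool x = box y, and go behind the cover at box y = +36 mm, beside the ridge.

Request:
{"name": "move_arm", "arguments": {"increments": [{"tx": -0.02, "ty": 0.017, "turn": -4.4}, {"tx": -0.04, "ty": 0.034, "turn": -8.8}, {"tx": -0.06, "ty": 0.051, "turn": -13.2}, {"tx": -0.08, "ty": 0.068, "turn": -17.6}, {"tx": -0.1, "ty": 0.085, "turn": -22}, {"tx": -0.12, "ty": 0.102, "turn": -26.4}, {"tx": -0.14, "ty": 0.119, "turn": -30.8}, {"tx": -0.16, "ty": 0.136, "turn": -35.2}, {"tx": -0.18, "ty": 0.153, "turn": -39.6}, {"tx": -0.2, "ty": 0.17, "turn": -44}, {"tx": -0.22, "ty": 0.187, "turn": -48.4}, {"tx": -0.24, "ty": 0.204, "turn": -52.8}, {"tx": -0.26, "ty": 0.221, "turn": -57.2}, {"tx": -0.2745, "ty": 0.2383, "turn": -61.4}, {"tx": -0.2745, "ty": 0.2383, "turn": -61.4}, {"tx": -0.2745, "ty": 0.2383, "turn": -61.4}], "gripper": 0}}

```text
validation failed for argument at $.in...
```

```bash
cat >> h.py <<'E'
C0=np.array([0.4811,0.2899]); _a=np.radians(41.5); BB=np.array([[np.cos(_a),np.sin(_a)],[-np.sin(_a),np.cos(_a)]])
def st():
    o=get_obs(); q=o['eef_rot']; Rm=R.from_quat([q[1],q[2],q[3],q[0]]).as_matrix()
    print('t',round(o['time_s'],2),'box xy',(BB@(o['eef_pos'][:2]-C0)).round(4),'z',o['eef_pos'][2].round(4),'F box',(BB@o['wrist_force'][:2]).round(2),o['wrist_force'][2].round(2),'tool y yaw',np.degrees(np.arctan2(Rm[1,1],Rm[0,1])).round(2),'open',round(o['opening'],3))
def snap(k,crops=True):
    for n,(u0,u1,v0,v1) in (('top',(240,390,180,310)),('scene',(240,410,120,250))):
        p,d=viewer.camera(n); np.save(f'{n}{k}.npy',d); np.save(f'{n}{k}rgb.npy',p)
        cv2.imwrite(f'pics/{n}_{k}.png',cv2.resize(p[v0:v1,u0:u1,::-1],None,fx=4,fy=4,interpolation=cv2.INTER_CUBIC))
E
python3 -c "
from h import *
st()"
```

```text
t 0.1 box xy [-0.048   0.3765] z 0.2071 F box [ 0.31 -0.65] -0.58 tool y yaw -19.93 open 1.002
```

The call was refused and nothing moved. Perhaps every key has to be present.

Request:
{"name": "move_arm", "arguments": {"increments": [{"tx": -0.02, "ty": 0.017, "tz": 0.0, "turn": -4.4}, {"tx": -0.04, "ty": 0.034, "tz": 0.0, "turn": -8.8}, {"tx": -0.06, "ty": 0.051, "tz": 0.0, "turn": -13.2}, {"tx": -0.08, "ty": 0.068, "tz": 0.0, "turn": -17.6}, {"tx": -0.1, "ty": 0.085, "tz": 0.0, "turn": -22.0}, {"tx": -0.12, "ty": 0.102, "tz": 0.0, "turn": -26.4}, {"tx": -0.14, "ty": 0.119, "tz": 0.0, "turn": -30.8}, {"tx": -0.16, "ty": 0.136, "tz": 0.0, "turn": -35.2}, {"tx": -0.18, "ty": 0.153, "tz": 0.0, "turn": -39.6}, {"tx": -0.2, "ty": 0.17, "tz": 0.0, "turn": -44.0}, {"tx": -0.22, "ty": 0.187, "tz": 0.0, "turn": -48.4}, {"tx": -0.24, "ty": 0.204, "tz": 0.0, "turn": -52.8}, {"tx": -0.26, "ty": 0.221, "tz": 0.0, "turn": -57.2}, {"tx": -0.2745, "ty": 0.2383, "tz": 0.0, "turn": -61.4}, {"tx": -0.2745, "ty": 0.2383, "tz": 0.0, "turn": -61.4}, {"tx": -0.2745, "ty": 0.2383, "tz": 0.0, "turn": -61.4}], "gripper": 0}}

```text
time_s: 1.43
eef_pos: [0.3266, 0.2007, 0.2077]
eef_rot: [-0.0, 0.413, 0.911, 0.0]
wrist_force: [-0.1, 0.2, 0.8]
opening: 0.001
```

Request:
{"name": "move_arm", "arguments": {"increments": [{"tx": 0.0, "ty": 0.0, "tz": 0.02, "turn": 0.0}, {"tx": 0.0, "ty": 0.0, "tz": 0.04, "turn": 0.0}, {"tx": 0.0, "ty": 0.0, "tz": 0.06, "turn": 0.0}, {"tx": 0.0, "ty": 0.0, "tz": 0.08, "turn": 0.0}, {"tx": 0.0, "ty": 0.01, "tz": 0.086, "turn": 0.0}, {"tx": 0.0, "ty": 0.018, "tz": 0.086, "turn": 0.0}, {"tx": 0.0, "ty": 0.018, "tz": 0.086, "turn": 0.0}]}}

```text
time_s: 2.02
eef_pos: [0.3404, 0.2146, 0.122]
eef_rot: [-0.0, 0.411, 0.912, 0.0]
wrist_force: [0.0, -0.0, -0.1]
opening: 0.001
```

```bash
python3 -c "
from h import *
st();snap(1)"
```

```text
t 2.02 box xy [-0.1552  0.0368] z 0.122 F box [-0.01 -0.05] -0.15 tool y yaw 41.5 open 0.001
```

View pics/scene_1.png

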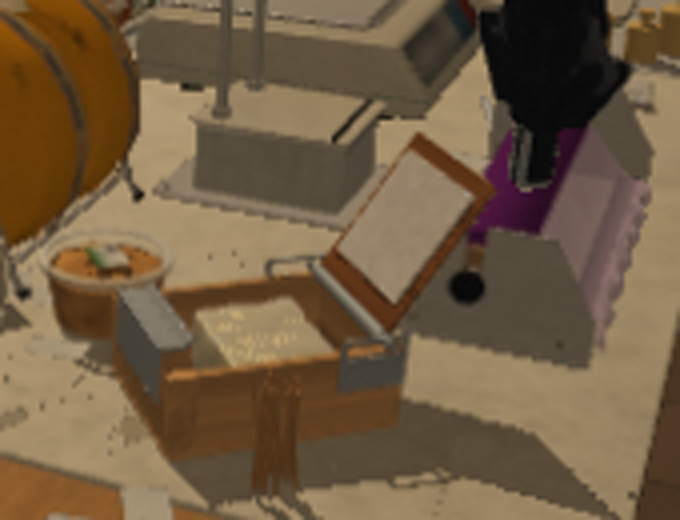

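View pics/top_1.png

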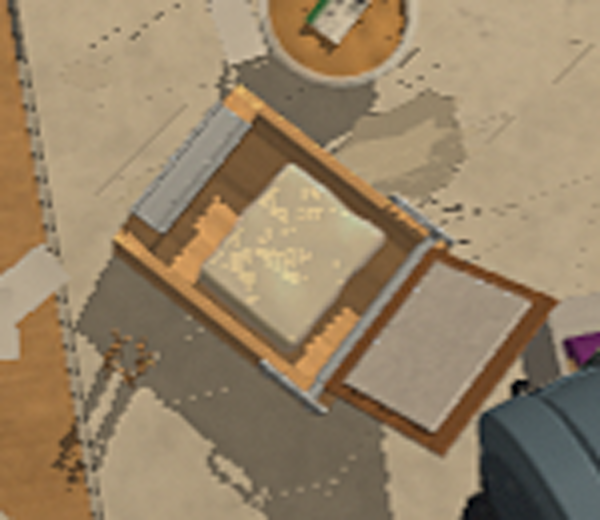

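The narrow finger is behind the cover, with its tip at scene crop (530,185), just clear of the free edge. I'll push slowly forward and rise a little so the edge stays on the finger.

Request:
{"name": "move_arm", "arguments": {"increments": [{"tx": 0, "ty": 0.004, "tz": 0, "turn": 0}, {"tx": 0, "ty": 0.008, "tz": 0, "turn": 0}, {"tx": 0, "ty": 0.012, "tz": 0, "turn": 0}, {"tx": 0, "ty": 0.016, "tz": 0, "turn": 0}, {"tx": 0, "ty": 0.02, "tz": -0.001, "turn": 0}, {"tx": 0, "ty": 0.0235, "tz": -0.002, "turn": 0}, {"tx": 0, "ty": 0.027, "tz": -0.003, "turn": 0}, {"tx": 0, "ty": 0.0305, "tz": -0.004, "turn": 0}, {"tx": 0, "ty": 0.034, "tz": -0.005, "turn": 0}, {"tx": 0, "ty": 0.0375, "tz": -0.006, "turn": 0}, {"tx": 0, "ty": 0.041, "tz": -0.008, "turn": 0}, {"tx": 0, "ty": 0.0445, "tz": -0.01, "turn": 0}, {"tx": 0, "ty": 0.048, "tz": -0.012, "turn": 0}, {"tx": 0, "ty": 0.0515, "tz": -0.014, "turn": 0}, {"tx": 0, "ty": 0.055, "tz": -0.016, "turn": 0}]}}

```text
time_s: 3.37
eef_pos: [0.3814, 0.2499, 0.1381]
eef_rot: [0.0, 0.411, 0.912, 0.0]
wrist_force: [-0.1, -0.3, -1.1]
opening: -0.002
```

```bash
python3 -c "
from h import *
st();snap(2)"
```

```text
t 3.37 box xy [-0.1012  0.0361] z 0.1381 F box [-0.25 -0.14] -1.12 tool y yaw 41.47 open -0.002
```

View pics/scene_2.png

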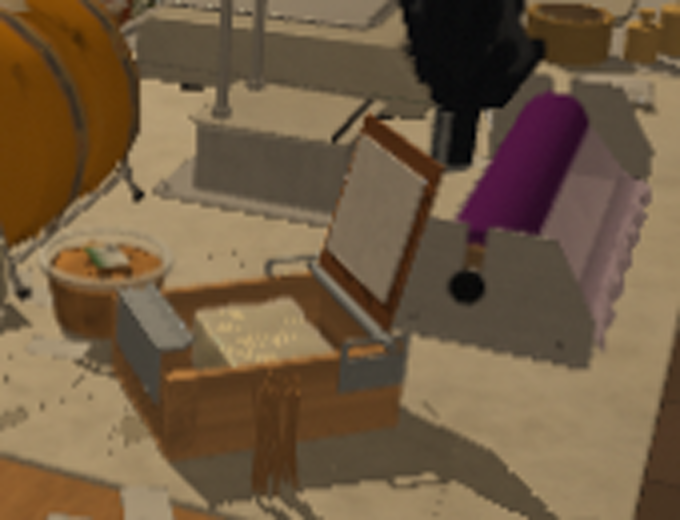

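The cover is following the finger at θ ≈ 1.8, with the finger at crop (455,140) behind its free edge. Next I'll work out the arc waypoints, with the fingertip's front corner staying on the face beside the ridge.

```bash
python3 - <<'E'
import numpy as np
x0,z0=-0.1002,0.138
for th in list(range(100,4,-5))+[5,3]:
    t=np.radians(th); r=np.interp(th,[5,25,90],[.063,.070,.080])
    if th>=90: x=-.064+.112*np.cos(t)-.002-.011; z=.060+.080
    else: x=-.064+r*np.cos(t)-.002*np.sin(t)-.011; z=.06+r*np.sin(t)+.002*np.cos(t)
    print(th,round(r,4),'ty',round(x-x0,4),'tz',round(z0-z,4),'x',round(x,4),'z',round(z,4))
E
```

```text
100 0.08 ty 0.0038 tz -0.002 x -0.0964 z 0.14
95 0.08 ty 0.0134 tz -0.002 x -0.0868 z 0.14
90 0.08 ty 0.0232 tz -0.002 x -0.077 z 0.14
85 0.0792 ty 0.0301 tz -0.0011 x -0.0701 z 0.1391
80 0.0785 ty 0.0369 tz 0.0004 x -0.0633 z 0.1376
75 0.0777 ty 0.0434 tz 0.0024 x -0.0568 z 0.1356
70 0.0769 ty 0.0496 tz 0.005 x -0.0506 z 0.133
65 0.0762 ty 0.0556 tz 0.0081 x -0.0446 z 0.1299
60 0.0754 ty 0.0612 tz 0.0117 x -0.039 z 0.1263
55 0.0746 ty 0.0664 tz 0.0157 x -0.0338 z 0.1223
50 0.0738 ty 0.0711 tz 0.0201 x -0.0291 z 0.1179
45 0.0731 ty 0.0755 tz 0.0249 x -0.0247 z 0.1131
40 0.0723 ty 0.0793 tz 0.03 x -0.0209 z 0.108
35 0.0715 ty 0.0827 tz 0.0353 x -0.0175 z 0.1027
30 0.0708 ty 0.0855 tz 0.0409 x -0.0147 z 0.0971
25 0.07 ty 0.0878 tz 0.0466 x -0.0124 z 0.0914
20 0.0682 ty 0.0886 tz 0.0528 x -0.0116 z 0.0852
15 0.0665 ty 0.0889 tz 0.0589 x -0.0113 z 0.0791
10 0.0648 ty 0.0886 tz 0.0648 x -0.0116 z 0.0732
5 0.063 ty 0.0878 tz 0.0705 x -0.0124 z 0.0675
5 0.063 ty 0.0878 tz 0.0705 x -0.0124 z 0.0675
3 0.063 ty 0.088 tz 0.0727 x -0.0122 z 0.0653
```

Request:
{"name": "move_arm", "arguments": {"increments": [{"tx": 0.001, "ty": 0.004, "tz": -0.002, "turn": 0}, {"tx": 0.002, "ty": 0.008, "tz": -0.002, "turn": 0}, {"tx": 0.003, "ty": 0.012, "tz": -0.002, "turn": 0}, {"tx": 0.004, "ty": 0.016, "tz": -0.002, "turn": 0}, {"tx": 0.004, "ty": 0.02, "tz": -0.002, "turn": 0}, {"tx": 0.004, "ty": 0.0235, "tz": -0.002, "turn": 0}, {"tx": 0.004, "ty": 0.027, "tz": -0.0015, "turn": 0}, {"tx": 0.004, "ty": 0.03, "tz": -0.001, "turn": 0}, {"tx": 0.004, "ty": 0.0335, "tz": -0.0003, "turn": 0}, {"tx": 0.004, "ty": 0.037, "tz": 0.0004, "turn": 0}, {"tx": 0.004, "ty": 0.04, "tz": 0.0014, "turn": 0}, {"tx": 0.004, "ty": 0.0434, "tz": 0.0024, "turn": 0}, {"tx": 0.004, "ty": 0.0465, "tz": 0.0037, "turn": 0}, {"tx": 0.004, "ty": 0.0496, "tz": 0.005, "turn": 0}, {"tx": 0.004, "ty": 0.0526, "tz": 0.0065, "turn": 0}, {"tx": 0.004, "ty": 0.0556, "tz": 0.0081, "turn": 0}, {"tx": 0.004, "ty": 0.0584, "tz": 0.0099, "turn": 0}, {"tx": 0.004, "ty": 0.0612, "tz": 0.0117, "turn": 0}, {"tx": 0.004, "ty": 0.0638, "tz": 0.0137, "turn": 0}, {"tx": 0.004, "ty": 0.0664, "tz": 0.0157, "turn": 0}]}}

```text
time_s: 5.13
eef_pos: [0.4285, 0.2968, 0.122]
eef_rot: [0.0, 0.411, 0.912, 0.0]
wrist_force: [-0.5, 0.1, 0.2]
opening: 0.001
```

```bash
python3 -c "
from h import *
st();snap(3)"
```

```text
t 5.13 box xy [-0.0349  0.0401] z 0.122 F box [-0.3   0.36] 0.24 tool y yaw 41.48 open 0.001
```

View pics/scene_3.png

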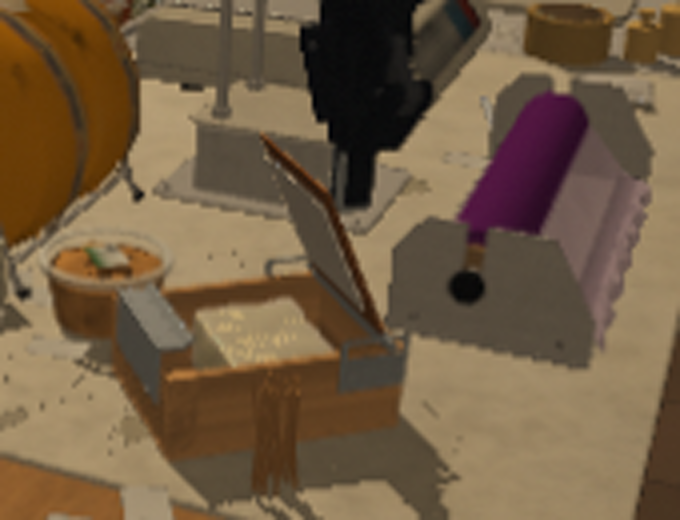

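View pics/top_3.png

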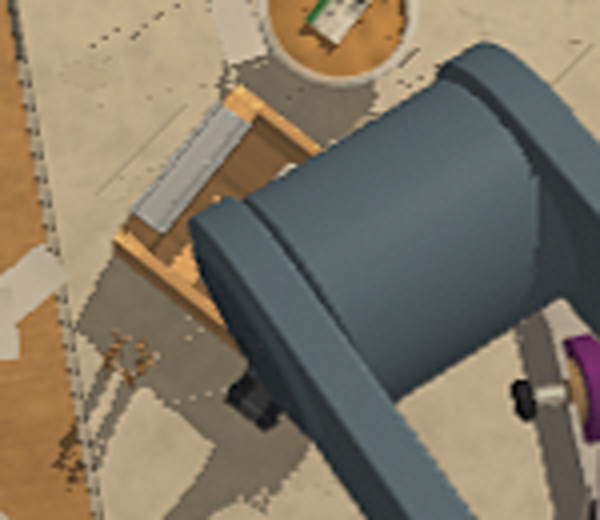

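The cover is past vertical at about 60°, with the finger on its outer face at crop (360,190). Next comes the rest of the fold, moving inward to r ≈ 63 mm.

Request:
{"name": "move_arm", "arguments": {"increments": [{"tx": 0, "ty": 0.0024, "tz": 0.0022, "turn": 0}, {"tx": 0, "ty": 0.0047, "tz": 0.0044, "turn": 0}, {"tx": 0, "ty": 0.0069, "tz": 0.0068, "turn": 0}, {"tx": 0, "ty": 0.0091, "tz": 0.0092, "turn": 0}, {"tx": 0, "ty": 0.011, "tz": 0.0118, "turn": 0}, {"tx": 0, "ty": 0.0129, "tz": 0.0143, "turn": 0}, {"tx": 0, "ty": 0.0146, "tz": 0.017, "turn": 0}, {"tx": 0, "ty": 0.0163, "tz": 0.0196, "turn": 0}, {"tx": 0, "ty": 0.0177, "tz": 0.0224, "turn": 0}, {"tx": 0, "ty": 0.0191, "tz": 0.0252, "turn": 0}, {"tx": 0, "ty": 0.0202, "tz": 0.028, "turn": 0}, {"tx": 0, "ty": 0.0212, "tz": 0.0309, "turn": 0}, {"tx": 0, "ty": 0.0217, "tz": 0.034, "turn": 0}, {"tx": 0, "ty": 0.022, "tz": 0.0371, "turn": 0}, {"tx": 0, "ty": 0.0222, "tz": 0.0401, "turn": 0}, {"tx": 0, "ty": 0.0223, "tz": 0.0432, "turn": 0}, {"tx": 0, "ty": 0.0222, "tz": 0.0462, "turn": 0}, {"tx": 0, "ty": 0.022, "tz": 0.0491, "turn": 0}]}}

```text
time_s: 6.73
eef_pos: [0.4448, 0.3112, 0.0729]
eef_rot: [0.0, 0.411, 0.912, 0.0]
wrist_force: [0.2, -0.6, 1.4]
opening: 0.005
```

```bash
python3 -c "
from h import *
st();snap(4)"
```

```text
t 6.73 box xy [-0.0131  0.04  ] z 0.0729 F box [-0.29 -0.58] 1.37 tool y yaw 41.47 open 0.005
```

View pics/scene_4.png

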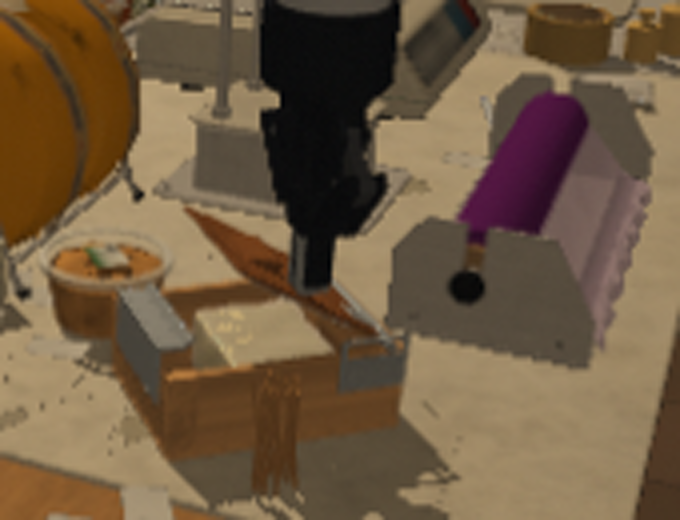

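View pics/top_4.png

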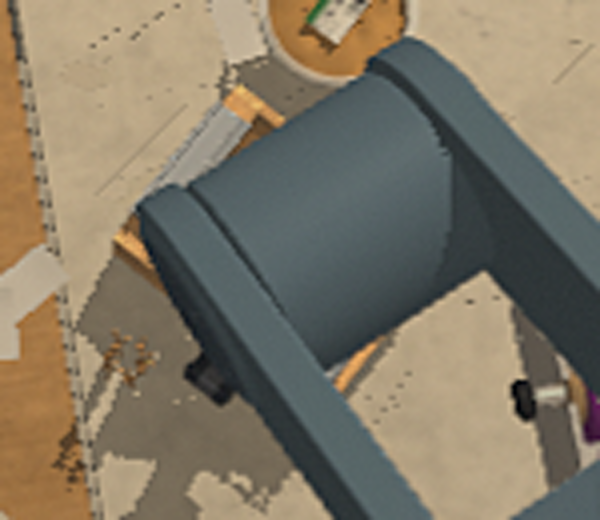

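```bash
python3 - <<'E'
from h import *
for s in (0,0.01,.02):
 for th in (5,10,20,30,40):
  t=np.radians(th); out=[]
  for y in (.05,-.05):
    x=-.064+s+.112*np.cos(t); z=.06+.112*np.sin(t)
    P=np.r_[C0+BB.T@[x,y],z]; out.append(((proj('scene',P)[0]-[240,120])*4).round(0).tolist())
  P=np.r_[C0+BB.T@[-.064+s,.05],.06]; print(s,th,out,((proj('scene',P)[0]-[240,120])*4).round())
p=np.load('scene4rgb.npy')[155:215,275:345,::-1]; cv2.imwrite('pics/s4z.png',cv2.resize(p,None,fx=9,fy=9,interpolation=cv2.INTER_CUBIC))
E
```

```text
0 5 [[214.0, 347.0], [159.0, 275.0]] [386. 338.]
0 10 [[216.0, 333.0], [161.0, 261.0]] [386. 338.]
0 20 [[226.0, 302.0], [170.0, 233.0]] [386. 338.]
0 30 [[241.0, 273.0], [183.0, 206.0]] [386. 338.]
0 40 [[261.0, 245.0], [201.0, 181.0]] [386. 338.]
0.01 5 [[197.0, 350.0], [144.0, 277.0]] [371. 340.]
0.01 10 [[200.0, 335.0], [146.0, 263.0]] [371. 340.]
0.01 20 [[210.0, 304.0], [155.0, 235.0]] [371. 340.]
0.01 30 [[225.0, 275.0], [168.0, 208.0]] [371. 340.]
0.01 40 [[245.0, 247.0], [186.0, 183.0]] [371. 340.]
0.02 5 [[181.0, 352.0], [129.0, 279.0]] [356. 342.]
0.02 10 [[184.0, 337.0], [131.0, 265.0]] [356. 342.]
0.02 20 [[193.0, 307.0], [140.0, 237.0]] [356. 342.]
0.02 30 [[208.0, 277.0], [153.0, 210.0]] [356. 342.]
0.02 40 [[228.0, 249.0], [171.0, 184.0]] [356. 342.]
```

View pics/s4z.png

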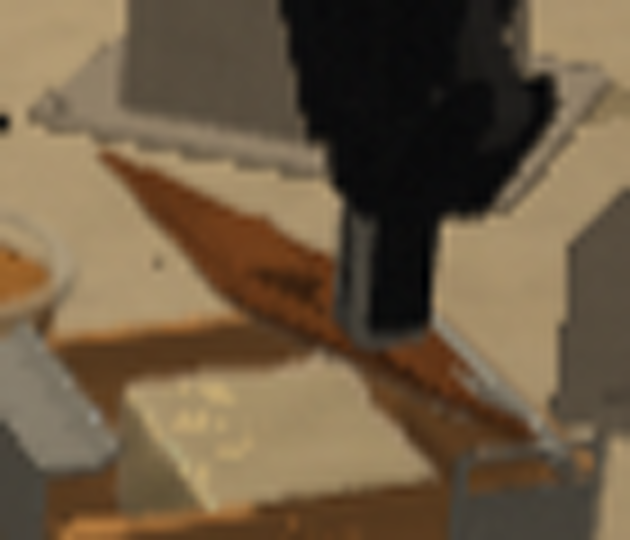

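```bash
python3 - <<'E'
from h import *
o=get_obs()
print((proj('scene',o['eef_pos'])[0]-[275,155])*9, o['eef_pos'])
for dx in(-.011,.011):
  for dy in (-.0145,.0145):
    P=np.r_[C0+BB.T@[-.0131+dx,.04+dy],.0729]; print(dx,dy,(proj('scene',P)[0]-[275,155])*9)
# depth of tip pixels
d=np.load('scene4.npy')
for u,v in [(318,190),(316,191),(321,190),(318,185),(319,188)]: 
    P=dep('scene',[[u,v]],d)[0]; print(u,v,(BB@(P[:2]-C0)).round(4),P[2].round(4))
# cover outside face points
for z in [(270,270),(200,240),(290,280),(400,360),(470,400),(320,310)]:
    uv=(np.array(z)/9+[275,155]).astype(int); P=dep('scene',[uv],d)[0]; print('cov',z,(BB@(P[:2]-C0)).round(4),P[2].round(4))
E
```

```text
[369.26873053 411.1237843 ] [0.44437049 0.31095866 0.07248376]
-0.011 -0.0145 [383.48392447 380.64846301]
-0.011 0.0145 [428.5641755  429.38954552]
0.011 -0.0145 [308.01550764 390.5613748 ]
0.011 0.0145 [351.20780647 439.93159412]
318 190 [-0.0098  0.0535] 0.1077
316 191 [-0.0064  0.0504] 0.1041
321 190 [-0.0179  0.0524] 0.1061
318 185 [-0.0085  0.054 ] 0.1208
319 188 [-0.0155  0.0462] 0.1087
cov (270, 270) [0.0077 0.0174] 0.1062
cov (200, 240) [ 0.0211 -0.0014] 0.11
cov (290, 280) [0.0035 0.02  ] 0.1042
cov (400, 360) [-0.021   0.0383] 0.0858
cov (470, 400) [-0.0408  0.0427] 0.0745
cov (320, 310) [-0.0031  0.0238] 0.0972
```

```bash
python3 - <<'E'
from h import *
for k,b,z in ((1,(-.1552,.0368),.122),(2,(-.1012,.0361),.1381),(3,(-.0349,.0401),.122)):
    P=np.r_[C0+BB.T@np.array(b),z]; uv=proj('scene',P)[0]; print(k,((uv-[240,120])*4).round(1))
    d=np.load(f'scene{k}.npy'); p=np.load(f'scene{k}rgb.npy')
    for dz in (0,.01,.02,.03,.04):
        u,v=proj('scene',P+[0,0,dz])[0].astype(int); X=dep('scene',[[u,v]],d)[0]; print(dz,(u,v),(BB@(X[:2]-C0)).round(4),X[2].round(4),p[v,u])
p=np.load('scene1rgb.npy')[140:180,350:400,::-1]; cv2.imwrite('pics/s1z.png',cv2.resize(p,None,fx=12,fy=12,interpolation=cv2.INTER_NEAREST))
E
```

```text
1 [521.  219.9]
0 (np.int64(370), np.int64(174)) [-0.2225 -0.0628] 0.0752 [52 15 41]
0.01 (np.int64(370), np.int64(171)) [-0.2333 -0.0807] 0.0758 [59 17 47]
0.02 (np.int64(371), np.int64(167)) [-0.1505  0.0418] 0.1455 [112  98  79]
0.03 (np.int64(371), np.int64(163)) [-0.1488  0.0419] 0.156 [50 47 41]
0.04 (np.int64(372), np.int64(159)) [-0.1494  0.0427] 0.1665 [24 23 21]
2 [444.8 204. ]
0 (np.int64(351), np.int64(171)) [-0.2789 -0.2568] -0.0015 [164 142 106]
0.01 (np.int64(351), np.int64(167)) [-0.2976 -0.2909] -0.0024 [163 142 105]
0.02 (np.int64(352), np.int64(163)) [-0.3165 -0.3187] -0.0001 [135 118  91]
0.03 (np.int64(352), np.int64(159)) [-0.0917  0.0487] 0.1743 [16 15 15]
0.04 (np.int64(353), np.int64(155)) [-0.092   0.0504] 0.1847 [11 12 12]
3 [343.9 243.4]
0 (np.int64(325), np.int64(180)) [-0.028   0.0482] 0.1286 [49 27 12]
0.01 (np.int64(326), np.int64(176)) [-0.167  -0.2187] 0.009 [132 116  94]
0.02 (np.int64(326), np.int64(172)) [-0.0305  0.0446] 0.1468 [74 69 58]
0.03 (np.int64(327), np.int64(169)) [-0.0275  0.0539] 0.1584 [10 11 11]
0.04 (np.int64(327), np.int64(164)) [-0.0285  0.0498] 0.1688 [11 11 11]
```

View pics/s1z.png

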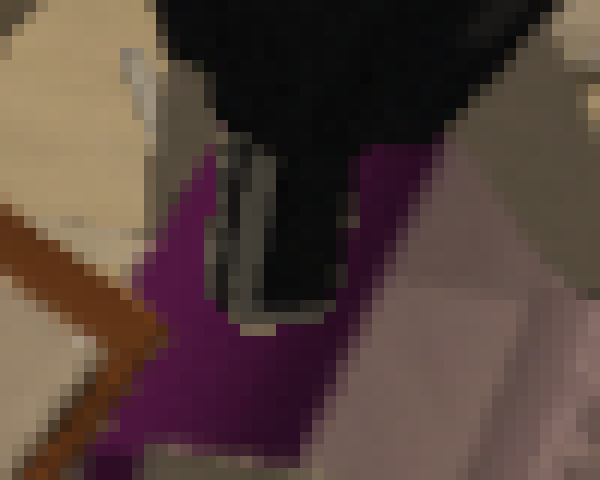

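Cross-check: the scene view shows the cover at about 29° with no slide; the free corner at (185,207) matches s = 0. But the visible fingertip is about 20 mm above the reported TCP. Snap 1 shows the same offset, and the cover angle under the finger agrees. So I'll close by force and picture, not by TCP height: straight down first, then look.

Request:
{"name": "move_arm", "arguments": {"increments": [{"tx": 0, "ty": 0, "tz": 0.0025, "turn": 0}, {"tx": 0, "ty": 0, "tz": 0.005, "turn": 0}, {"tx": 0, "ty": 0, "tz": 0.0075, "turn": 0}, {"tx": 0, "ty": 0, "tz": 0.01, "turn": 0}, {"tx": 0, "ty": 0, "tz": 0.0125, "turn": 0}, {"tx": 0, "ty": 0, "tz": 0.015, "turn": 0}, {"tx": 0, "ty": 0, "tz": 0.0175, "turn": 0}, {"tx": 0, "ty": 0, "tz": 0.02, "turn": 0}, {"tx": 0, "ty": 0, "tz": 0.022, "turn": 0}, {"tx": 0, "ty": 0, "tz": 0.024, "turn": 0}, {"tx": 0, "ty": 0, "tz": 0.024, "turn": 0}]}}

```text
time_s: 7.75
eef_pos: [0.4446, 0.3111, 0.0487]
eef_rot: [-0.0, 0.411, 0.912, -0.0]
wrist_force: [1.7, 0.4, 1.4]
opening: 0.0
```

```bash
python3 - <<'E'
from h import *
st();snap(5)
p=np.load('scene5rgb.npy')[155:225,265:345,::-1]; cv2.imwrite('pics/s5z.png',cv2.resize(p,None,fx=8,fy=8,interpolation=cv2.INTER_CUBIC))
E
```

```text
t 7.75 box xy [-0.0133  0.0401] z 0.0487 F box [ 1.56 -0.85] 1.43 tool y yaw 41.47 open 0.0
```

View pics/s5z.png

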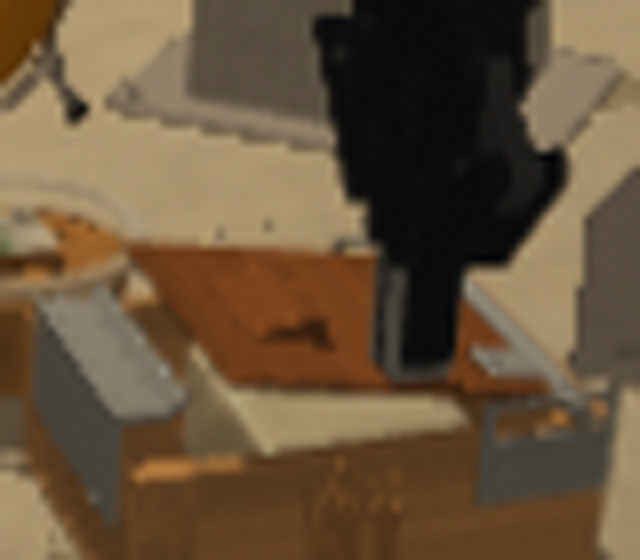

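The cover is at about 10° with zero slide; the near free corner at zoom (232,385) matches the prediction. I'll keep easing it down.

Request:
{"name": "move_arm", "arguments": {"increments": [{"tx": 0, "ty": 0, "tz": 0.0015, "turn": 0}, {"tx": 0, "ty": 0, "tz": 0.003, "turn": 0}, {"tx": 0, "ty": 0, "tz": 0.0045, "turn": 0}, {"tx": 0, "ty": 0, "tz": 0.006, "turn": 0}, {"tx": 0, "ty": 0, "tz": 0.0075, "turn": 0}, {"tx": 0, "ty": 0, "tz": 0.0085, "turn": 0}, {"tx": 0, "ty": 0, "tz": 0.009, "turn": 0}]}}

```text
time_s: 8.43
eef_pos: [0.4448, 0.3112, 0.04]
eef_rot: [0.0, 0.411, 0.912, 0.0]
wrist_force: [1.5, 2.4, 2.7]
opening: 0.002
```

```bash
python3 - <<'E'
from h import *
st()
E
```

```text
t 8.43 box xy [-0.013  0.04 ] z 0.04 F box [2.69 0.78] 2.66 tool y yaw 41.48 open 0.002
```

Request:
{"name": "move_arm", "arguments": {"increments": [{"tx": 0, "ty": 0, "tz": 0.001, "turn": 0}, {"tx": 0, "ty": 0, "tz": 0.002, "turn": 0}, {"tx": 0, "ty": 0, "tz": 0.0025, "turn": 0}]}}

```text
time_s: 8.68
eef_pos: [0.445, 0.3113, 0.0378]
eef_rot: [0.0, 0.411, 0.912, 0.0]
wrist_force: [-0.2, 1.2, 6.7]
opening: 0.002
```

```bash
python3 - <<'E'
from h import *
st();snap(6)
p=np.load('scene6rgb.npy')[155:225,265:345,::-1]; cv2.imwrite('pics/s6z.png',cv2.resize(p,None,fx=8,fy=8,interpolation=cv2.INTER_CUBIC))
E
```

```text
t 8.68 box xy [-0.0129  0.0399] z 0.0378 F box [0.65 0.97] 6.71 tool y yaw 41.47 open 0.002
```

View pics/s6z.png

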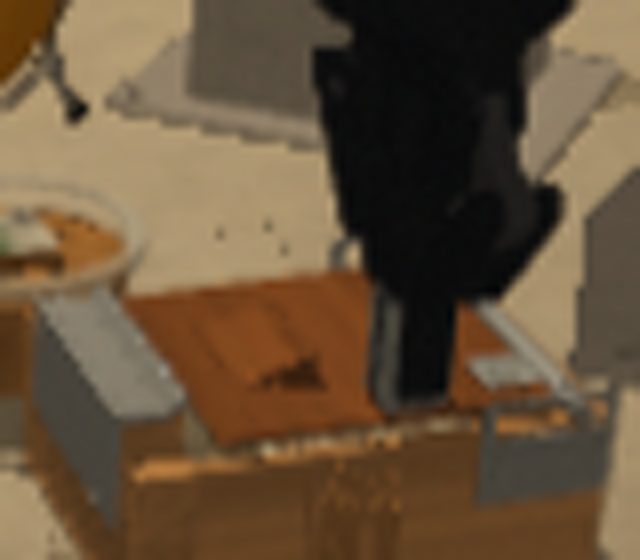

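The cover is down flat (corner at zoom (220,445), Fz ≈ 6.7 N, zero slide). The ridge lies just ahead at zoom (200–325, 310–390). Keeping it pressed, I'll slide the tip sideways to behind the middle of the ridge.

Request:
{"name": "move_arm", "arguments": {"increments": [{"tx": -0.003, "ty": 0, "tz": 0, "turn": 0}, {"tx": -0.006, "ty": 0, "tz": 0, "turn": 0}, {"tx": -0.009, "ty": 0, "tz": 0, "turn": 0}, {"tx": -0.012, "ty": 0, "tz": 0, "turn": 0}, {"tx": -0.015, "ty": 0, "tz": 0, "turn": 0}, {"tx": -0.018, "ty": 0, "tz": 0, "turn": 0}]}}

```text
time_s: 9.28
eef_pos: [0.4558, 0.2983, 0.0379]
eef_rot: [-0.001, 0.411, 0.912, 0.0]
wrist_force: [-3.5, 3.4, 9.2]
opening: -0.004
```

```bash
python3 - <<'E'
from h import *
st()
E
```

```text
t 9.28 box xy [-0.0134  0.0231] z 0.0379 F box [-0.44  4.86] 9.17 tool y yaw 41.48 open -0.004
```

Request:
{"name": "move_arm", "arguments": {"increments": [{"tx": -0.003, "ty": 0, "tz": 0, "turn": 0}, {"tx": -0.006, "ty": 0, "tz": 0, "turn": 0}, {"tx": -0.009, "ty": 0, "tz": 0, "turn": 0}, {"tx": -0.012, "ty": 0, "tz": 0, "turn": 0}, {"tx": -0.015, "ty": 0, "tz": 0, "turn": 0}, {"tx": -0.018, "ty": 0, "tz": 0, "turn": 0}, {"tx": -0.02, "ty": 0, "tz": 0, "turn": 0}, {"tx": -0.02, "ty": 0, "tz": 0, "turn": 0}]}}

```text
time_s: 9.95
eef_pos: [0.4693, 0.2832, 0.038]
eef_rot: [-0.001, 0.411, 0.912, 0.0]
wrist_force: [-2.6, 4.0, 8.2]
opening: 0.002
```

```bash
python3 - <<'E'
from h import *
st();snap(7)
p=np.load('scene7rgb.npy')[155:225,265:345,::-1]; cv2.imwrite('pics/s7z.png',cv2.resize(p,None,fx=8,fy=8,interpolation=cv2.INTER_CUBIC))
E
```

```text
t 9.95 box xy [-0.0133  0.0027] z 0.038 F box [0.67 4.7 ] 8.15 tool y yaw 41.46 open 0.002
```

View pics/s7z.png

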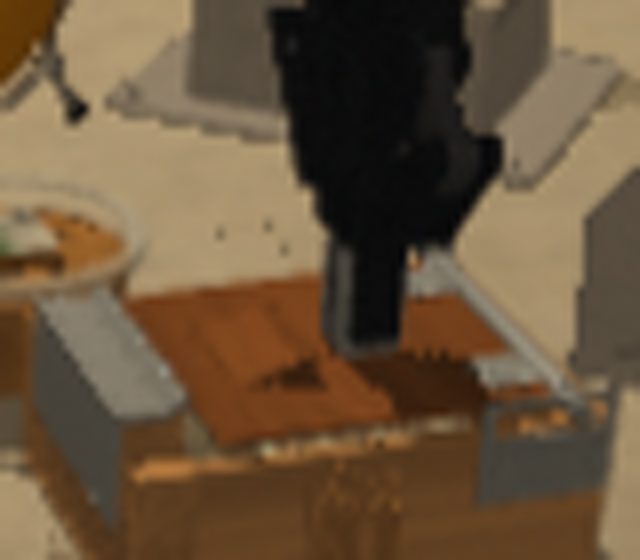

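The tip is now centred behind the ridge at zoom (365,345), with the ridge ahead at (230–325, 320–390) and the cover flat. Pushing forward with the pressure kept on.

Request:
{"name": "move_arm", "arguments": {"increments": [{"tx": 0, "ty": 0.002, "tz": 0, "turn": 0}, {"tx": 0, "ty": 0.004, "tz": 0, "turn": 0}, {"tx": 0, "ty": 0.006, "tz": 0, "turn": 0}, {"tx": 0, "ty": 0.008, "tz": 0, "turn": 0}, {"tx": 0, "ty": 0.01, "tz": 0, "turn": 0}, {"tx": 0, "ty": 0.012, "tz": 0, "turn": 0}]}}

```text
time_s: 10.55
eef_pos: [0.4777, 0.2906, 0.0379]
eef_rot: [-0.001, 0.411, 0.912, -0.001]
wrist_force: [-3.6, 0.0, 10.2]
opening: 0.002
```

```bash
python3 - <<'E'
from h import *
st();snap(8)
p=np.load('scene8rgb.npy')[155:225,265:345,::-1]; cv2.imwrite('pics/s8z.png',cv2.resize(p,None,fx=8,fy=8,interpolation=cv2.INTER_CUBIC))
E
```

```text
t 10.55 box xy [-0.0021  0.0028] z 0.0379 F box [-2.7   2.43] 10.18 tool y yaw 41.49 open 0.002
```

View pics/s8z.png

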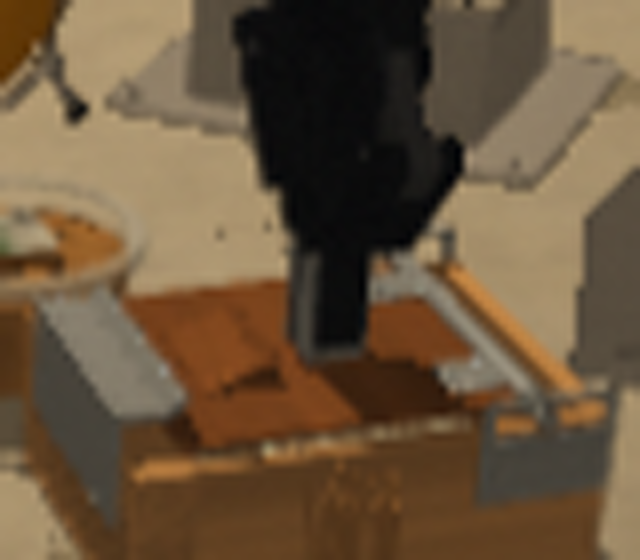

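The cover is already sliding along with the tip: the hinge pin moved forward about 11 mm and the edge is entering under the lip. Continuing until the tip is against the ridge and the cover is at the stop.

Request:
{"name": "move_arm", "arguments": {"increments": [{"tx": 0, "ty": 0.002, "tz": 0, "turn": 0}, {"tx": 0, "ty": 0.004, "tz": 0, "turn": 0}, {"tx": 0, "ty": 0.006, "tz": 0, "turn": 0}, {"tx": 0, "ty": 0.008, "tz": 0, "turn": 0}, {"tx": 0, "ty": 0.01, "tz": 0, "turn": 0}, {"tx": 0, "ty": 0.012, "tz": 0, "turn": 0}, {"tx": 0, "ty": 0.014, "tz": 0, "turn": 0}, {"tx": 0, "ty": 0.016, "tz": 0, "turn": 0}]}}

```text
time_s: 11.32
eef_pos: [0.4886, 0.3, 0.0375]
eef_rot: [-0.002, 0.411, 0.912, -0.002]
wrist_force: [-6.8, -5.7, 12.4]
opening: -0.002
```

```bash
python3 - <<'E'
from h import *
st();snap(9)
p=np.load('scene9rgb.npy')[155:225,265:345,::-1]; cv2.imwrite('pics/s9z.png',cv2.resize(p,None,fx=8,fy=8,interpolation=cv2.INTER_CUBIC))
E
```

```text
t 11.32 box xy [0.0123 0.0026] z 0.0375 F box [-8.82  0.25] 12.39 tool y yaw 41.51 open -0.002
```

View pics/s9z.png

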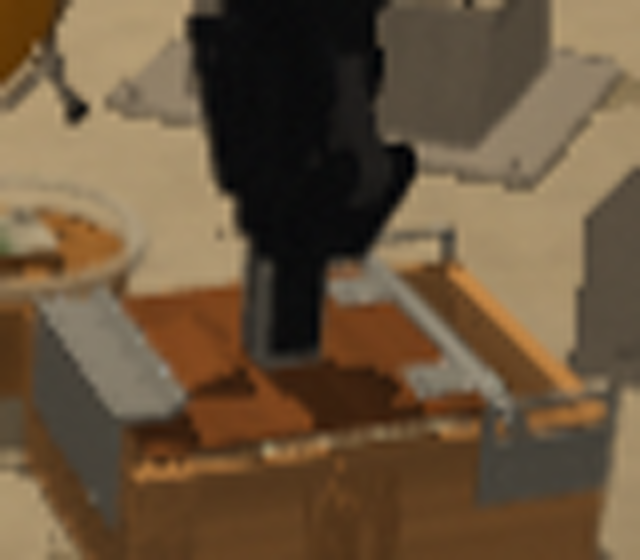

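The hinge pin has moved about 70 zoom px, or 22–23 mm, and Fx has risen to 8.8 N, so the cover looks to be at the stop. I'll push the last few millimetres onto the ridge face to confirm it's fully home.

Request:
{"name": "move_arm", "arguments": {"increments": [{"tx": 0, "ty": 0.0015, "tz": 0, "turn": 0}, {"tx": 0, "ty": 0.003, "tz": 0, "turn": 0}, {"tx": 0, "ty": 0.0045, "tz": 0, "turn": 0}, {"tx": 0, "ty": 0.0055, "tz": 0, "turn": 0}]}}

```text
time_s: 11.75
eef_pos: [0.493, 0.3036, 0.0375]
eef_rot: [-0.001, 0.411, 0.912, -0.002]
wrist_force: [-6.2, -5.2, 11.0]
opening: -0.002
```

```bash
python3 - <<'E'
from h import *
st()
E
```

```text
t 11.75 box xy [0.018  0.0023] z 0.0375 F box [-8.11  0.22] 11.02 tool y yaw 41.5 open -0.002
```

Request:
{"name": "move_arm", "arguments": {"increments": [{"tx": 0, "ty": 0.001, "tz": 0, "turn": 0}, {"tx": 0, "ty": 0.002, "tz": 0, "turn": 0}, {"tx": 0, "ty": 0.003, "tz": 0, "turn": 0}]}}

```text
time_s: 12.0
eef_pos: [0.4935, 0.3041, 0.0369]
eef_rot: [-0.003, 0.411, 0.912, -0.005]
wrist_force: [-11.3, -11.9, 14.5]
opening: 0.002
```

```bash
python3 - <<'E'
from h import *
st()
E
```

```text
t 12.0 box xy [0.0187 0.0025] z 0.0369 F box [-16.36  -1.38] 14.52 tool y yaw 41.52 open 0.002
```

The tip is now hard against the ridge: it stopped at x = 18.7 mm with 16 N, which is where the ridge should be at full travel. I'll unload the press and push together, then lift straight up.

Request:
{"name": "move_arm", "arguments": {"increments": [{"tx": 0, "ty": 0.001, "tz": 0, "turn": 0}, {"tx": 0, "ty": 0.001, "tz": 0, "turn": 0}, {"tx": 0, "ty": -0.0005, "tz": -0.001, "turn": 0}, {"tx": 0, "ty": -0.002, "tz": -0.003, "turn": 0}, {"tx": 0, "ty": -0.003, "tz": -0.006, "turn": 0}, {"tx": 0, "ty": -0.003, "tz": -0.012, "turn": 0}, {"tx": 0, "ty": -0.003, "tz": -0.025, "turn": 0}, {"tx": 0, "ty": -0.003, "tz": -0.045, "turn": 0}, {"tx": 0, "ty": -0.02, "tz": -0.075, "turn": 0}, {"tx": 0, "ty": -0.05, "tz": -0.105, "turn": 0}, {"tx": 0, "ty": -0.08, "tz": -0.13, "turn": 0}, {"tx": 0, "ty": -0.11, "tz": -0.15, "turn": 0}, {"tx": 0, "ty": -0.14, "tz": -0.16, "turn": 0}, {"tx": 0, "ty": -0.17, "tz": -0.16, "turn": 0}, {"tx": 0, "ty": -0.18, "tz": -0.16, "turn": 0}]}}

```text
time_s: 13.25
eef_pos: [0.3607, 0.1865, 0.1993]
eef_rot: [0.001, 0.411, 0.912, 0.0]
wrist_force: [0.2, -1.1, 0.3]
opening: 0.0
```

```bash
python3 - <<'E'
from h import *
st();snap('a')
p=np.load('scenea'+'rgb.npy')[155:225,265:345,::-1]; cv2.imwrite('pics/saz.png',cv2.resize(p,None,fx=8,fy=8,interpolation=cv2.INTER_CUBIC))
E
```

```text
t 13.25 box xy [-0.1587  0.0023] z 0.1993 F box [-0.56 -1.  ] 0.25 tool y yaw 41.48 open 0.0
```

View pics/saz.png

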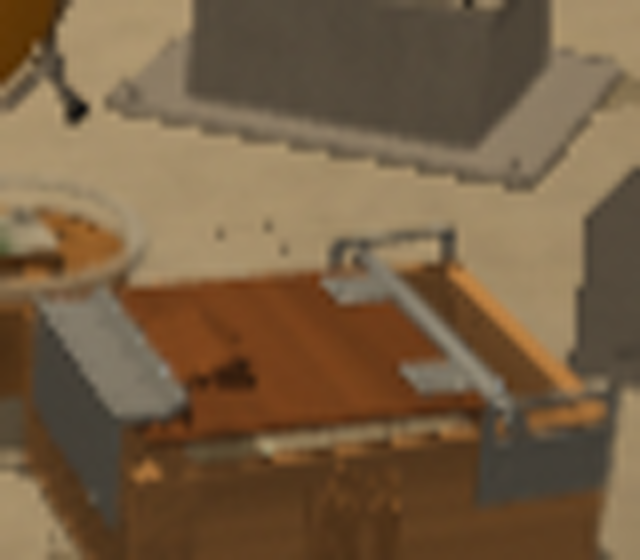

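View pics/top_a.png

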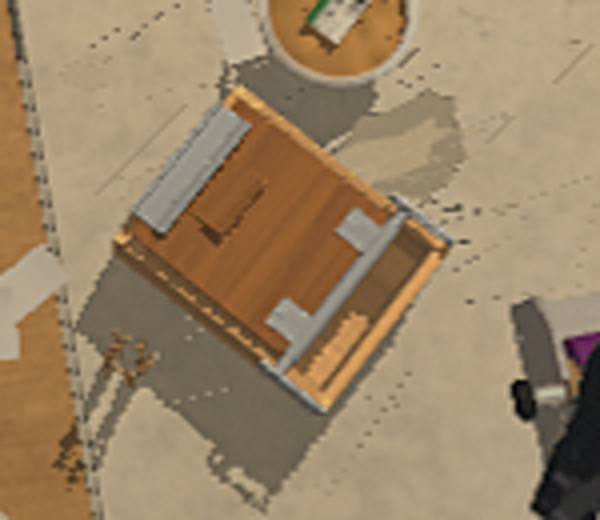

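The cover is shut with the free edge under the lip and both ends clear; the pin is at top crop (345,290) and the ridge at (235,205). I'll quantify the slide and tilt, and check the bystanders and stability.

```bash
python3 - <<'E'
from h import *
d=np.load('topa.npy'); d0=np.load('top0.npy')
def bx(uv,z): 
    P=plane('top',np.array(uv)/4+[240,180],z); return ((P[:,:2]-C0)@BB.T).round(4)
print('pin', bx([[400,218],[283,362],[345,290]],.062))
print('ridge upright', bx([[265,182],[216,241]],.066))
print('lip mouth', bx([[250,126],[165,233]],.07))
uv,X=cloud('top',d,250,360,195,290); q=(X[:,:2]-C0)@BB.T
k=(q[:,0]>-.02)&(q[:,0]<.05)&(abs(q[:,1])<.045)&(abs(q[:,1])>.025)&(X[:,2]>.05)&(X[:,2]<.08)
f=np.polyfit(q[k,0],X[k,2],1); print('cover face slope deg',np.degrees(np.arctan(f[0])),'z at x=0',f[1],k.sum())
# bystanders: scene/top difference
p=np.load('topargb.npy').astype(int); p0=np.load('top0rgb.npy').astype(int)
m=(abs(p-p0).sum(2)>60).astype(np.uint8); n,l,s,c=cv2.connectedComponentsWithStats(m)
print([s[i].tolist() for i in range(1,n) if s[i,4]>25])
p=np.load('sceneargb.npy').astype(int); p0=np.load('scene0rgb.npy').astype(int)
m=(abs(p-p0).sum(2)>60).astype(np.uint8); n,l,s,c=cv2.connectedComponentsWithStats(m)
print([s[i].tolist() for i in range(1,n) if s[i,4]>25])
E
```

```text
pin [[-0.0437 -0.0518]
 [-0.0412  0.0524]
 [-0.0439 -0.0005]]
ridge upright [[ 0.0276 -0.02  ]
 [ 0.0285  0.0233]]
lip mouth [[ 0.0534 -0.0391]
 [ 0.0532  0.038 ]]
cover face slope deg 2.3526508461339715 z at x=0 0.06357869005295859 558
[[270, 204, 73, 70, 1707], [372, 220, 140, 164, 10914], [306, 237, 74, 114, 2225]]
[[370, 0, 29, 11, 267], [399, 0, 15, 11, 89], [450, 0, 26, 14, 308], [440, 0, 72, 80, 4060], [357, 12, 47, 120, 3053], [381, 27, 14, 13, 159], [421, 77, 80, 131, 5698], [499, 85, 5, 14, 41], [316, 153, 48, 51, 627], [327, 164, 16, 15, 32], [281, 185, 50, 27, 605], [284, 212, 15, 3, 26], [339, 219, 57, 32, 658]]
```

Request:
{"name": "move_arm", "arguments": {"increments": [{"tx": 0, "ty": -0.005, "tz": -0.01, "turn": 0}, {"tx": 0, "ty": -0.005, "tz": -0.02, "turn": 0}, {"tx": 0, "ty": -0.005, "tz": -0.02, "turn": 0}, {"tx": 0, "ty": -0.005, "tz": -0.02, "turn": 0}, {"tx": 0, "ty": -0.005, "tz": -0.02, "turn": 0}, {"tx": 0, "ty": -0.005, "tz": -0.02, "turn": 0}, {"tx": 0, "ty": -0.005, "tz": -0.02, "turn": 0}, {"tx": 0, "ty": -0.005, "tz": -0.02, "turn": 0}, {"tx": 0, "ty": -0.005, "tz": -0.02, "turn": 0}, {"tx": 0, "ty": -0.005, "tz": -0.02, "turn": 0}]}}

```text
time_s: 14.18
eef_pos: [0.3585, 0.1844, 0.2174]
eef_rot: [-0.0, 0.411, 0.912, -0.0]
wrist_force: [-0.9, -0.3, -0.2]
opening: 0.001
```

```bash
python3 - <<'E'
from h import *
st()
p,d=viewer.camera('scene'); q=np.load('sceneargb.npy').astype(int)
print('box region change',(abs(p.astype(int)-q).sum(2)[150:230,265:345]>60).sum())
from bench import workorder
print(workorder.hand_in())
E
```

```text
t 14.18 box xy [-0.1617  0.0022] z 0.2174 F box [-0.92  0.35] -0.18 tool y yaw 41.47 open 0.001
box region change 0
the job is handed in; nothing more can be done
None
```

The cheese box is shut, and the cover stays down by itself with its free edge tucked under the steel lip. I handed the job in at about 14.2 s on the robot's clock; no verdict is reported.

**What I did:** With the gripper shut, I folded the cover over from outside, with the fingers beside the ridge, and pressed it flat. Keeping it pressed, I slid the tip sideways to behind the ridge and pushed towards the lip. Friction under the tip moved the cover most of the way. The tip then slipped a few millimetres on the cover and met the ridge, where I pushed to about 16 N, and the ridge did not give.

**Last checks:**
- **Slide:** The ridge's upright face is at box x = 28 mm, which is full travel (22 mm). The hinge pin measured about −43 mm against −42 expected, within calibration error.
- **Stays shut:** The pictures about 0.9 s apart after letting go show no change around the box.
- **Bystanders:** Comparing first and last pictures shows changes only at the box, the cover and its shadow, and the arm, as far as the arm left the view clear.
- **Forces:** The highest wrist force I read was about 22 N.

**What disagreed:**
- **Fingertip height:** The visible fingertip sat 20–24 mm above the reported TCP, so I closed by force and pictures instead of by height.
- **Cover tilt:** The closed cover reads about 2.3° off level, a little more than I'd expect from the spring lifting it against the lip.
- **First move call:** It was refused because zero values had been left out. Nothing moved.

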